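Press the printing blocks level in the chase, in order

TASK

Before inking, three of the four blocks in the steel chase must be level with the wood round them. Using only the fingertips, without gripping anything, lightly press down first the large square block, then the round one, then the long narrow one, each until it is level. Leave the small square block standing up just as it is, since it is coming out later; do not pull any block up, and leave the things on the bench round the chase alone.

Things in the scene. Friction and masses are not known exactly. Their poses are not given: they have to be found in the camera images.
- chase: square steel frame (chase) lying fixed on the bench, 184 x 184 mm, 24 mm high, with a 160 x 160 mm opening filled by four fixed wooden cells, 80 x 80 mm each, in two rows of two; their tops are level with the frame's top, 24 mm above the bench. Origin: centre of its underside on the bench; x and y run along its sides, z up. Each cell holds one printing block in its middle, plywood faced with cork-coloured lino; which block is in which cell differs from time to time
- big_square_top (a point): centre of the flat top of the large square block, 56 x 56 mm; axes parallel to the frame's, z up. When the block is level this point is 24 mm above the bench
- big_square (a joint): how far the top of the large square block stands above its wooden cell, in m: 0 is level, larger is higher. It starts 0.008 to 0.014 up and slides straight up and down, 0 to 0.024. About 2.5 N moves it, it stays where it is left, and it stops at level on a slightly yielding bed
- round_top (a point): centre of the flat top of the round block, 48 mm across; axes parallel to the frame's, z up. When the block is level this point is 24 mm above the bench
- round (a joint): how far the top of the round block stands above its wooden cell, in m: 0 is level, larger is higher. It starts 0.008 to 0.014 up and slides straight up and down, 0 to 0.024. About 2.5 N moves it, it stays where it is left, and it stops at level on a slightly yielding bed
- long_bar_top (a point): centre of the flat top of the long narrow block, 64 x 30 mm, long along its own x; axes parallel to the frame's, z up. When the block is level this point is 24 mm above the bench
- long_bar (a joint): how far the top of the long narrow block stands above its wooden cell, in m: 0 is level, larger is higher. It starts 0.008 to 0.014 up and slides straight up and down, 0 to 0.024. About 2.5 N moves it, it stays where it is left, and it stops at level on a slightly yielding bed
- small_square_top (a point): centre of the flat top of the small square block, 30 x 30 mm, which stays up; axes parallel to the frame's, z up. When the block is level this point is 24 mm above the bench
- small_square (a joint): how far the top of the small square block stands above its wooden cell, in m: 0 is level, larger is higher. It starts 0.008 to 0.014 up and slides straight up and down, 0 to 0.024. About 2.5 N moves it, it stays where it is left, and it stops at level on a slightly yielding bed
- baren: hand baren: a black disc 108 mm across with a wooden bow handle on top, 34 mm high; loose on the bench, origin at the centre of its underside; to be left alone
- sanding_block: brown cork sanding block, 42 x 72 x 30 mm; loose on the bench, origin at the centre of its underside; to be left alone
- tape: ring of masking tape lying flat, 96 mm across, 25 mm high; loose on the bench, origin at the centre of its underside; to be left alone
Things that resemble listed ones, but are neither listed nor needed, are in the scene too. Leave any red look-alike of the part that bears long_bar_top alone.

How it is judged (in metres and radians):
On the way, in this order (a step that is already met when the one before it is completed fails the run):
1. the large square block is pressed level (value of joint big_square below 0.002 m), for 0.1 s.
2. the round block is pressed level (value of joint round below 0.002 m), for 0.1 s.
3. the long narrow block is pressed level (value of joint long_bar below 0.002 m), for 0.1 s.
At the end, for the whole second after the job is handed in: the large square, round and long narrow blocks stand less than 2 mm above the wood, the small square block is within 3 mm of where it started, and the baren, sanding block and tape are within 25 mm of where they started (value of joint each of big_square, round, long_bar below 0.002 m and distance of small_square_top from where it was at the start of the episode below 0.003 m and distance of each of baren, sanding_block, tape from where it was at the start of the episode below 0.025 m); the robot touches nothing.
It fails at once if the small square block is pressed or lifted by more than 3 mm (distance of small_square_top from where it was at the start of the episode above 0.003 m).
It fails at once if the large square, round or long narrow block is lifted (over 18 mm above the wood) (value of joint any of big_square, round, long_bar above 0.018 m).
It fails at once if a block or the steel chase is struck or pressed with more than 40 N (contact force between any of big_square, round, long_bar and anything else above 40 N or contact force between any of the arm, the fingers and chase above 40 N).
It fails at once if the baren, sanding block or tape is shoved or carried off (25 mm) (distance of any of baren, sanding_block, tape from where it was at the start of the episode above 0.025 m).
It also fails if it takes over 38 s, if anything falls off the work surface, if the arm or the gripper's body presses on something with over 40 N, if the wrist force passes 120 N, or if a joint passes its speed limit or range.

ROBOT

A 7-joint arm with a two-finger parallel gripper is mounted at the origin on a cart in front of the work surface, level with it; the furniture and walls round the work are solid. World frame = base frame: x ahead of the robot, y to its left, z up, the work surface at z = 0. Lengths are in mm, angles in rad, forces in N, time in s.
With the tool pointing down it reaches from about 350 to 900 mm from the base axis. Payload 19.9 kg.
Tool frame: the origin (TCP) lies on the centre line of the jaws, within the pads' length; the fingertips stand 11 mm ahead of it and the grasp point (between the pads) lies 8 mm behind it; z points along the fingers, y is the direction in which the jaws open and shut (so a half turn about z gives the same grasp; the last joint's range is limited). The gripper opens to 85 mm and grips with 20 to 120 N. Pads are 22 mm wide; open, the fingers measure 114 mm over their backs; the gripper's body (76 mm by 85 mm) begins 54 mm behind the grasp point. The pads swing forward as they close: fully open they stand 13 mm farther back than shut.
Start: joints at [1.085, 0.417, -0.01, 1.614, 0.005, 1.111, -0.053], TCP at [268.352, -564.437, 242.26] pointing down, gripper open.
Joint ranges: [-2.81, 2.81], [-0.39, 2.02], [-1.27, 1.25], [0.06, 2.57], [-1.19, 4.33], [0.19, 2], [-2.82, 2.82]. Speed limits (rad/s): [1.89, 1.89, 2.39, 2.39, 3.01, 3.01, 3.01].

INTERFACE

Orientations are given as a unit quaternion [x, y, z, w].
In Python, from station import r, viewer gives the robot as it stands. The module is installed in compiled form; this text tells all that it offers.
- The arm moves only by the shell command python3 -m jog 'ROWS' [FORCE]. ROWS is JSON, a list of rows, each a list of 7 numbers: the shift along the tool's x, y, z in mm, then the turn, a rotation vector about the tool's x, y, z in degrees, then the opening in per cent of the stroke, from 0 (shut) to 100 (fully open). A call has 1 to 10 rows; each row is the pose to reach, as a shift and turn from the pose commanded when the call began, along the tool's axes at that moment; what a row does not reach only later rows make up. A row lasts 1/12 s, in which the tool goes at most 41.7 mm and 7.16 degrees, less where a joint would pass 70% of its speed; a pose out of reach is approached as far as the arm can. A call with a gripper value outside its range is refused whole. The fingers move at their own pace and stop on an object; FORCE is the grip in N (left out, the last holds). Time passes only in rows, so rows that repeat a pose let the fingers close. It gives the time, the measured TCP pose, the force and the opening at its end, in the units of the state.
- r.read_state(): the state, without advancing time (a new reading comes with each control period).
- viewer.grab_frame(name): name is "scene" or "top" or "wrist"; returns (picture, depth): 384x512x3 uint8, red, green, blue; 384x512 float32, mm along the optical axis (not along the pixel's ray), 0 where there is no reading.
- viewer.camera_model(name): a dict with "mtx" (3x3 intrinsics, pixels), "R" (3x3) and "t" (3): a world point X has camera coordinates R X + t; the wrist camera has in their place "tool_from_camera" (4x4, takes a point from camera to tool coordinates, whose origin is the TCP and whose axes are the flange's). Camera axes: x right, y down, z forward; pixel columns grow to the right and rows downward; lengths in mm; the calibration is good to about 2 mm. A picture is of the moment at which its call begins: read the wrist's pose just before it. camera_model takes no time and is no camera call.
- r.finish_job(): hands the job in, once; it reports no verdict.
The state is a dict: "time_s": time; "qpos": joint angles; "joint_velocities": joint speeds; "joint_torque": joint torques, N m; "tcp_pos": TCP position; "ee_rot": TCP orientation; "wrist_force": force on the tool from outside, world axes, zero at the start; "ft_torque": the same for the moment, N m; "opening": finger opening in mm.
Only numpy, scipy, OpenCV 4.12 (cv2) and the standard library are available. Lean on these libraries where they do the work, as an engineer would, in place of code of your own. Each camera call takes 0.05 s, during which the arm holds its last target.

## Working session

There is one attempt and no reset: what is moved stays moved. The work goes in short steps, Python scripts to look and compute and a shell command to move; the robot and the scene stay as the last step left them, time stands still between calls to the robot, and variables do not carry over. Pictures are saved under pics/ and viewed, and the job is handed in when it is done.

```bash
mkdir -p pics
python3 - <<'E'
from station import r, viewer
import cv2,numpy as np
s=r.read_state(); print({k:np.round(v,3) for k,v in s.items()})
for n in ("scene","top"):
    p,d=viewer.grab_frame(n); cv2.imwrite(f"pics/{n}0.png",p[:,:,::-1]); np.savez(f"{n}0.npz",p=p,d=d)
    m=viewer.camera_model(n); print(n,{k:np.round(v,4) for k,v in m.items()})
E
```

```text
{'time_s': np.float64(0.0), 'qpos': array([ 1.086,  0.418, -0.01 ,  1.614,  0.005,  1.111, -0.053]), 'joint_velocities': array([-0.001, -0.   ,  0.   ,  0.001,  0.   ,  0.   , -0.001]), 'joint_torque': array([-1.0000e-03, -8.6445e+01,  6.7900e-01, -4.3490e+01,  1.9000e-02,
        7.0000e-03,  0.0000e+00]), 'tcp_pos': array([ 268.199, -564.154,  241.655]), 'ee_rot': array([ 0.975,  0.22 , -0.   , -0.001]), 'wrist_force': array([-0.791, -0.399,  0.767]), 'ft_torque': array([-0.025,  0.024, -0.018]), 'opening': np.float64(85.334)}
scene {'mtx': array([[377.5013,   0.    , 250.5195],
       [  0.    , 377.5013, 187.1091],
       [  0.    ,   0.    ,   1.    ]]), 'R': array([[-0.6344, -0.773 , -0.0089],
       [-0.5573,  0.4654, -0.6876],
       [ 0.5357, -0.4313, -0.726 ]]), 't': array([254.862 , 409.4319, 623.5005])}
top {'mtx': array([[399.9432,   0.    , 257.4101],
       [  0.    , 399.9432, 187.6598],
       [  0.    ,   0.    ,   1.    ]]), 'R': array([[-2.790e-02, -9.996e-01, -3.300e-03],
       [-9.885e-01,  2.810e-02, -1.486e-01],
       [ 1.486e-01, -9.000e-04, -9.889e-01]]), 't': array([ -88.6683,  575.1654, 1022.2881])}
```

View pics/scene0.png

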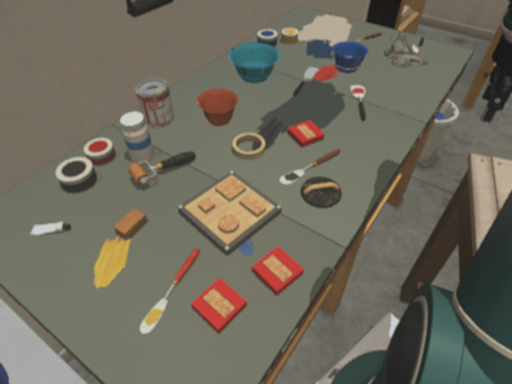

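View pics/top0.png

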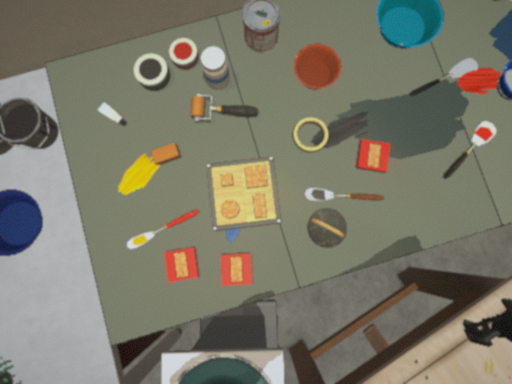

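The pictures show the chase at about (244,193) in the top view. The small square is at (226,180), the large square at (257,176), the round block at (231,209) and the long bar at (261,206). The red look-alikes are at (181,264), (236,269) and (374,156).

Run:
```python
from station import viewer
import cv2,numpy as np
f=np.load("top0.npz");p,d=f['p'],f['d']
c=cv2.resize(p[145:240,195:290],None,fx=6,fy=6,interpolation=cv2.INTER_CUBIC);cv2.imwrite("pics/topcrop.png",c[:,:,::-1])
m=viewer.camera_model("top");K,R,t=m['mtx'],m['R'],m['t']
v,u=np.mgrid[0:384,0:512]
X=np.stack([(u-K[0,2])/K[0,0]*d,(v-K[1,2])/K[1,1]*d,d],-1)
W=(X-t)@R
np.save("W.npy",W)
print("bench z",np.median(W[240:250,280:300,2]))
reg=np.zeros((384,512),bool);reg[150:237,202:287]=1
k=reg&(W[...,2]>14)&(d>0)
n,l,st,ce=cv2.connectedComponentsWithStats(k.astype(np.uint8));i=1+np.argmax(st[1:,4])
pts=W[l==i]; rect=cv2.minAreaRect(pts[:,:2].astype(np.float32)); print(rect, np.percentile(pts[:,2],[5,50,95]))
hi=reg&(W[...,2]>28)&(d>0)
n,l,st,ce=cv2.connectedComponentsWithStats(hi.astype(np.uint8))
for i in range(1,n):
    if st[i,4]>15: q=W[l==i]; print(np.round(ce[i],1),st[i,4],q.mean(0).round(1),np.median(q[:,2]).round(1),cv2.minAreaRect(q[:,:2].astype(np.float32)))
```

```text
bench z 0.025201734544464578
((563.7100219726562, -65.25232696533203), (184.74827575683594, 184.10765075683594), 5.09857702255249) [20.76068956 24.74703698 36.82018865]
[255.9 175.8] 428 [ 606.3 -101.7   34.5] 34.5 ((607.7474365234375, -101.61758422851562), (58.90482711791992, 55.703575134277344), 4.864615440368652)
[226.4 179. ] 129 [599.4 -22.   35.6] 36.0 ((600.2965698242188, -21.196165084838867), (31.3659725189209, 31.52240753173828), 3.8211495876312256)
[259.3 205. ] 270 [ 526.8 -108.7   35.6] 35.6 ((527.24755859375, -108.92206573486328), (64.01241302490234, 30.039655685424805), 4.781900405883789)
[229.5 208.5] 256 [519.7 -29.   35.4] 35.4 ((519.7398071289062, -28.796621322631836), (47.19110870361328, 46.59825134277344), 64.24317169189453)
```

View pics/topcrop.png

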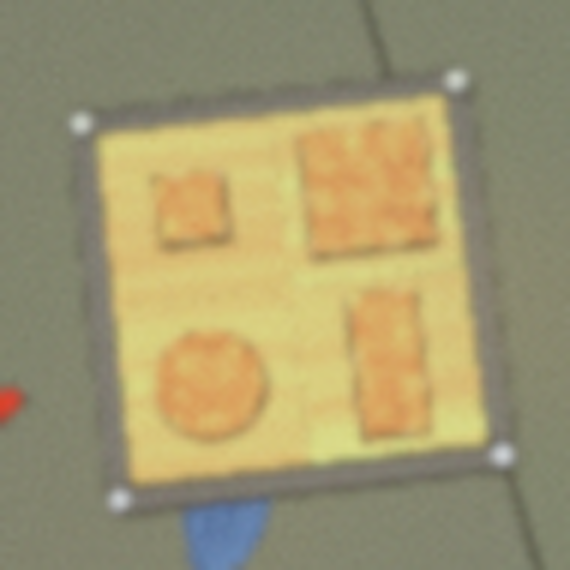

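```bash
python3 -m jog '[[30,-16,0,0,0,-4,0],[75,-40,0,0,0,-10,0],[105,-56,0,0,0,-16,0],[140,-75,0,0,0,-23,0],[175,-94,0,0,0,-30,0],[210,-113,10,0,0,-37,0],[245,-132,20,0,0,-44,0],[280,-150,30,0,0,-51,0],[310,-167,40,0,0,-57,0],[330,-178,45,0,0,-60,0]]' 20
cat > h.py <<'E'
import sys,numpy as np
from station import r
from scipy.spatial.transform import Rotation as Ro
def go(x,y,z,a=95.1):
    s=r.read_state();R=Ro.from_quat(s['ee_rot']);p=s['tcp_pos']
    T=Ro.from_quat([np.cos(np.radians(a/2)),np.sin(np.radians(a/2)),0,0])
    print('t',s['time_s'],'p',p.round(2),'f',s['wrist_force'].round(2),'open',round(float(s['opening']),1),'q',s['qpos'].round(2))
    print('shift',(R.inv().apply(np.array([x,y,z])-p)).round(1),'turn',np.degrees((R.inv()*T).as_rotvec()).round(2))
if __name__=="__main__": go(*map(float,sys.argv[1:]))
E
python3 h.py 607.2 -101.6 80
```

```text
time_s: 0.93
tcp_pos: [491.3, -258.3, 196.1]
ee_rot: [0.732, 0.682, 0.0, -0.001]
wrist_force: [0.3, -0.2, 0.7]
opening: -0.4
t 0.9333 p [ 491.25 -258.33  196.12] f [ 0.32 -0.21  0.66] open -0.4 q [ 0.72  0.36 -0.35  1.83  0.15  0.98  0.23]
shift [164.3 104.7 116.3] turn [-0.04 -0.09 -9.14]
```

```bash
python3 -m jog '[[20,13,12,0,0,-2,0],[45,29,30,0,0,-4,0],[70,45,48,0,0,-6,0],[95,61,66,0,0,-9.1,0],[120,76,84,0,0,-9.1,0],[145,92,100,0,0,-9.1,0],[160,101,112,0,0,-9.1,0],[164.3,104.7,116,0,0,-9.1,0],[164.3,104.7,116,0,0,-9.1,0],[164.3,104.7,116,0,0,-9.1,0]]'; python3 h.py 607.2 -101.6 46
python3 - <<'E'
from station import viewer
import cv2,numpy as np
a,_=viewer.grab_frame("scene");b,_=viewer.grab_frame("wrist")
c=cv2.resize(a[150:270,150:310],(512,384),interpolation=cv2.INTER_CUBIC)
o=np.hstack([c,b]);o=cv2.resize(o,(800,300));cv2.imwrite("pics/hov1.png",o[:,:,::-1])
E
```

```text
time_s: 1.77
tcp_pos: [607.0, -107.3, 81.3]
ee_rot: [0.679, 0.734, -0.0, -0.0]
wrist_force: [0.2, 0.1, 0.1]
opening: 0.4
t 1.7667 p [ 607.03 -107.32   81.25] f [0.19 0.12 0.13] open 0.4 q [ 0.4   0.62 -0.37  1.74  0.29  0.83 -0.02]
shift [ 5.7  0.6 35.3] turn [-0.04  0.01 -0.59]
```

View pics/hov1.png

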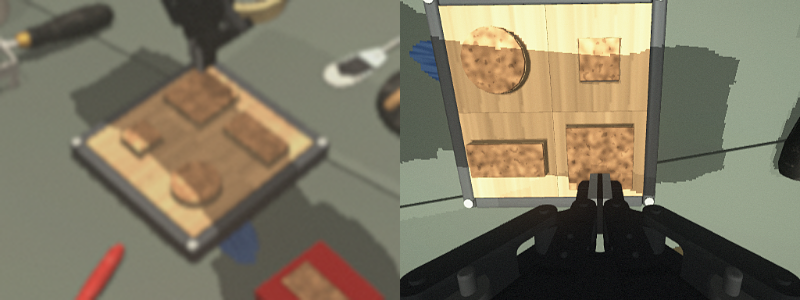

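The left half shows the shut fingertips over the large square at about (205,80). The right half shows them over the near edge of the large square at about (600,180). Next I centre the tool and check whether it has settled.

```bash
python3 -m jog '[[0,0,0,0,0,0,0],[0,0,0,0,0,0,0],[0,0,0,0,0,0,0]]';python3 h.py 607.2 -101.6 52
```

```text
time_s: 2.12
tcp_pos: [607.4, -107.2, 81.7]
ee_rot: [0.679, 0.734, 0.0, 0.0]
wrist_force: [0.4, -0.0, 0.0]
opening: 0.2
t 2.1167 p [ 607.36 -107.25   81.74] f [ 0.45 -0.05  0.03] open 0.2 q [ 0.4   0.62 -0.37  1.74  0.29  0.83 -0.02]
shift [ 5.7  0.3 29.7] turn [ 0.03  0.02 -0.62]
```

```bash
python3 -m jog '[[3,0,10,0,0,-0.6,0],[5.7,0,20,0,0,-0.6,0],[5.7,0,26,0,0,-0.6,0],[5.7,0,30,0,0,-0.6,0],[5.7,0,30,0,0,-0.6,0],[5.7,0,30,0,0,-0.6,0]]';python3 h.py 607.2 -101.6 45
```

```text
time_s: 2.62
tcp_pos: [606.8, -100.9, 50.9]
ee_rot: [0.675, 0.738, -0.0, -0.0]
wrist_force: [0.1, -0.7, -0.2]
opening: 0.4
t 2.6167 p [ 606.83 -100.86   50.89] f [ 0.09 -0.71 -0.21] open 0.4 q [ 0.38  0.66 -0.36  1.76  0.31  0.78 -0.04]
shift [-0.8  0.3  5.9] turn [-0.04 -0.01  0.02]
```

```bash
python3 -m jog '[[0,0,1.5,0,0,0,0],[0,0,3,0,0,0,0],[0,0,4.5,0,0,0,0],[0,0,6,0,0,0,0],[0,0,7.5,0,0,0,0],[0,0,9,0,0,0,0],[0,0,10,0,0,0,0],[0,0,11,0,0,0,0],[0,0,12,0,0,0,0],[0,0,12,0,0,0,0]]';python3 h.py 607.2 -101.6 35
```

```text
time_s: 3.45
tcp_pos: [606.9, -100.9, 39.1]
ee_rot: [0.675, 0.738, -0.0, -0.0]
wrist_force: [0.3, -0.9, 0.5]
opening: -0.1
t 3.45 p [ 606.92 -100.86   39.08] f [ 0.32 -0.94  0.48] open -0.1 q [ 0.37  0.68 -0.35  1.76  0.32  0.76 -0.05]
shift [-0.8  0.2  4.1] turn [-0.01 -0.01  0.02]
```

```bash
python3 -m jog '[[0,0,1,0,0,0,0],[0,0,2,0,0,0,0]]'
python3 - <<'E'
from station import viewer
import cv2,numpy as np
a,_=viewer.grab_frame("scene");b,_=viewer.grab_frame("wrist")
c=cv2.resize(a[165:255,165:285],(512,384),interpolation=cv2.INTER_CUBIC)
o=np.hstack([c,b]);o=cv2.resize(o,(800,300));cv2.imwrite("pics/p1.png",o[:,:,::-1])
E
```

```text
time_s: 3.62
tcp_pos: [606.9, -100.8, 37.2]
ee_rot: [0.675, 0.738, 0.0, -0.0]
wrist_force: [-0.5, -0.6, 1.1]
opening: 0.1
```

View pics/p1.png

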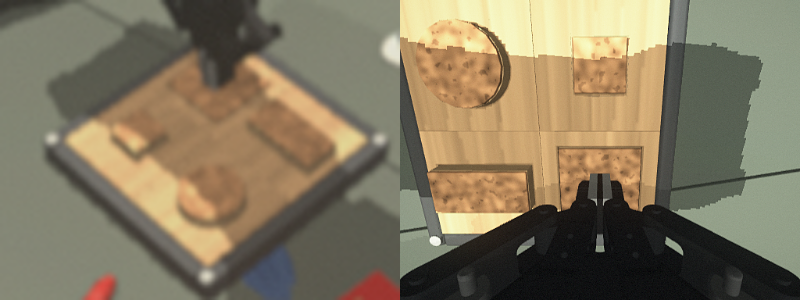

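The large square now stands nearly flush under the fingers, at about (600,175) in the right half, so it is sliding down. I keep pressing until the force rises.

```bash
python3 -m jog '[[0,0,0.7,0,0,0,0],[0,0,1.4,0,0,0,0],[0,0,1.4,0,0,0,0]]'; python3 -m jog '[[0,0,0.5,0,0,0,0],[0,0,0.5,0,0,0,0]]';python3 h.py 607.2 -101.6 35
```

```text
time_s: 3.97
tcp_pos: [606.9, -100.8, 35.7]
ee_rot: [0.675, 0.738, -0.0, -0.0]
wrist_force: [-1.0, 0.2, 1.4]
opening: -0.1
time_s: 4.13
tcp_pos: [606.9, -100.8, 35.3]
ee_rot: [0.675, 0.738, 0.0, -0.0]
wrist_force: [-0.6, -0.0, -0.6]
opening: 0.1
t 4.1333 p [ 606.94 -100.79   35.27] f [-0.58 -0.01 -0.6 ] open 0.1 q [ 0.37  0.68 -0.35  1.76  0.32  0.75 -0.05]
shift [-0.8  0.2  0.3] turn [-0.01 -0.01  0.03]
```

```bash
for i in 1 2 3; do :; done; python3 -m jog '[[0,0,0.4,0,0,0,0],[0,0,0.4,0,0,0,0]]'; python3 -m jog '[[0,0,0.4,0,0,0,0],[0,0,0.4,0,0,0,0]]'
```

```text
time_s: 4.3
tcp_pos: [607.0, -100.8, 35.1]
ee_rot: [0.675, 0.738, -0.0, -0.0]
wrist_force: [-0.4, -0.3, 4.2]
opening: -0.0
time_s: 4.47
tcp_pos: [607.0, -100.9, 35.1]
ee_rot: [0.675, 0.738, -0.0, 0.0]
wrist_force: [-3.1, -0.7, 10.4]
opening: -0.2
```

```bash
python3 -m jog '[[0,0,0.4,0,0,0,0],[0,0,0.4,0,0,0,0]]'; python3 h.py 607.2 -101.6 35
```

```text
time_s: 4.63
tcp_pos: [607.0, -100.9, 34.9]
ee_rot: [0.675, 0.738, -0.0, 0.0]
wrist_force: [-6.7, -0.1, 15.4]
opening: 0.1
t 4.6333 p [ 607.04 -100.85   34.94] f [-6.7  -0.1  15.43] open 0.1 q [ 0.37  0.68 -0.35  1.76  0.32  0.75 -0.05]
shift [-0.8  0.1 -0.1] turn [0.   0.02 0.03]
```

The force rose to 15 N at a TCP height of 35 mm, so the large square is level. I lift and move to the round block.

```bash
python3 -m jog '[[0,0,-8,0,0,0,0],[0,0,-22,0,0,0,0],[0,0,-32,0,0,0,0],[0,0,-32,0,0,0,0]]';python3 h.py 520.1 -28.9 67
```

```text
time_s: 4.97
tcp_pos: [608.3, -101.0, 69.0]
ee_rot: [0.675, 0.738, 0.001, 0.001]
wrist_force: [0.2, 0.2, 0.5]
opening: -0.3
t 4.9667 p [ 608.33 -101.02   69.  ] f [0.23 0.2  0.46] open -0.3 q [ 0.39  0.64 -0.36  1.75  0.3   0.81 -0.03]
shift [ 79.7 -81.4   1.7] turn [0.2  0.05 0.02]
```

```bash
python3 -m jog '[[15,-15,0,0,0,0,0],[35,-36,0,0,0,0,0],[55,-57,0,0,0,0,0],[70,-71,0,0,0,0,0],[79.7,-81,0,0,0,0,0],[79.7,-81,0,0,0,0,0],[79.7,-81,0,0,0,0,0]]';python3 h.py 520.1 -28.9 50
python3 - <<'E'
from station import viewer
import cv2,numpy as np
a,_=viewer.grab_frame("scene");b,_=viewer.grab_frame("wrist")
c=cv2.resize(a[165:255,165:285],(512,384),interpolation=cv2.INTER_CUBIC)
o=np.hstack([c,b]);o=cv2.resize(o,(800,300));cv2.imwrite("pics/h2.png",o[:,:,::-1])
E
```

```text
time_s: 5.55
tcp_pos: [519.3, -28.6, 66.6]
ee_rot: [0.674, 0.738, 0.0, 0.0]
wrist_force: [0.8, -0.9, -0.2]
opening: 0.4
t 5.55 p [519.29 -28.59  66.61] f [ 0.76 -0.86 -0.19] open 0.4 q [ 0.31  0.51 -0.39  1.99  0.29  0.69 -0.17]
shift [-0.4  0.8 16.6] turn [0.03 0.02 0.07]
```

View pics/h2.png

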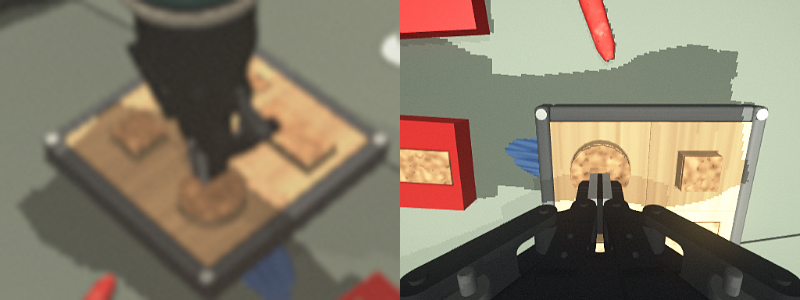

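The fingertips are over the round block at about (600,175) in the right half, and the small square at (700,172) is clear of them.

```bash
python3 -m jog '[[0,0,8,0,0,0,0],[0,0,15,0,0,0,0],[0,0,18,0,0,0,0],[0,0,20,0,0,0,0],[0,0,22,0,0,0,0],[0,0,24,0,0,0,0],[0,0,26,0,0,0,0],[0,0,28,0,0,0,0],[0,0,30,0,0,0,0],[0,0,30,0,0,0,0]]'; python3 -m jog '[[0,0,0.5,0,0,0,0],[0,0,0.5,0,0,0,0]]'
```

```text
time_s: 6.48
tcp_pos: [519.1, -28.7, 35.9]
ee_rot: [0.675, 0.738, 0.0, -0.0]
wrist_force: [0.6, 0.3, 0.5]
opening: -0.1
time_s: 6.65
tcp_pos: [519.2, -28.6, 35.7]
ee_rot: [0.675, 0.738, 0.0, -0.0]
wrist_force: [-0.1, 0.9, -0.1]
opening: -0.6
```

```bash
python3 -m jog '[[0,0,0.5,0,0,0,0],[0,0,0.5,0,0,0,0]]'; python3 -m jog '[[0,0,0.4,0,0,0,0],[0,0,0.4,0,0,0,0]]'
```

```text
time_s: 6.82
tcp_pos: [519.2, -28.7, 35.2]
ee_rot: [0.675, 0.738, 0.0, 0.0]
wrist_force: [-0.9, 0.5, 0.0]
opening: 0.0
time_s: 6.98
tcp_pos: [519.3, -28.7, 35.0]
ee_rot: [0.675, 0.738, 0.0, 0.0]
wrist_force: [-2.5, 0.3, 5.4]
opening: 0.0
```

```bash
python3 -m jog '[[0,0,0.4,0,0,0,0],[0,0,0.4,0,0,0,0]]'; python3 h.py 527.3 -108.8 67
```

```text
time_s: 7.15
tcp_pos: [519.3, -28.7, 35.0]
ee_rot: [0.675, 0.738, 0.0, 0.0]
wrist_force: [-3.9, 0.1, 14.7]
opening: -0.0
t 7.15 p [519.34 -28.68  34.97] f [-3.9   0.08 14.74] open -0.0 q [ 0.29  0.56 -0.36  2.    0.32  0.63 -0.19]
shift [-80.5   0.8 -32. ] turn [0.02 0.02 0.03]
```

The round block is level: the force reached 14.7 N at z = 35 mm. Next I lift and move to the long bar.

```bash
python3 -m jog '[[0,0,-8,0,0,0,0],[0,0,-22,0,0,0,0],[0,0,-32,0,0,0,0],[-15,0,-32,0,0,0,0],[-40,0,-32,0,0,0,0],[-65,0.5,-32,0,0,0,0],[-80,0.8,-32,0,0,0,0],[-80.5,0.8,-32,0,0,0,0],[-80.5,0.8,-32,0,0,0,0]]';python3 h.py 527.3 -108.8 36
python3 - <<'E'
from station import viewer
import cv2,numpy as np
a,_=viewer.grab_frame("scene");b,_=viewer.grab_frame("wrist")
c=cv2.resize(a[165:255,165:285],(512,384),interpolation=cv2.INTER_CUBIC)
o=np.hstack([c,b]);o=cv2.resize(o,(800,300));cv2.imwrite("pics/h3.png",o[:,:,::-1])
E
```

```text
time_s: 7.9
tcp_pos: [527.2, -109.5, 66.7]
ee_rot: [0.675, 0.737, 0.0, 0.0]
wrist_force: [0.2, 1.2, -0.7]
opening: -0.1
t 7.9 p [ 527.17 -109.54   66.67] f [ 0.18  1.15 -0.74] open -0.1 q [ 0.45  0.53 -0.37  1.95  0.29  0.71 -0.01]
shift [ 0.7  0.2 30.7] turn [ 0.02  0.   -0.07]
```

View pics/h3.png

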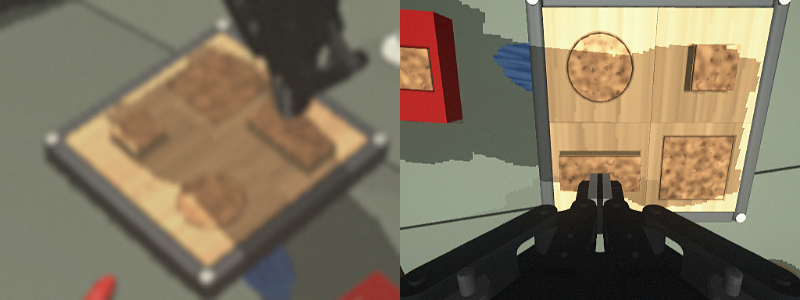

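The round block at (600,67) and the large square at (698,167) look flush. The fingertips are over the long bar at about (600,175).

```bash
python3 -m jog '[[0.7,0,8,0,0,0,0],[0.7,0,15,0,0,0,0],[0.7,0,18,0,0,0,0],[0.7,0,20,0,0,0,0],[0.7,0,22,0,0,0,0],[0.7,0,24,0,0,0,0],[0.7,0,26,0,0,0,0],[0.7,0,28,0,0,0,0],[0.7,0,30,0,0,0,0],[0.7,0,30.7,0,0,0,0]]'; python3 -m jog '[[0,0,0.4,0,0,0,0],[0,0,0.4,0,0,0,0]]'
```

```text
time_s: 8.83
tcp_pos: [527.2, -108.1, 35.5]
ee_rot: [0.675, 0.738, 0.0, 0.0]
wrist_force: [-0.2, 1.1, 2.0]
opening: 0.1
time_s: 9.0
tcp_pos: [527.1, -108.2, 35.2]
ee_rot: [0.675, 0.738, -0.0, -0.0]
wrist_force: [-0.2, -0.2, -0.5]
opening: 0.2
```

```bash
python3 -m jog '[[0,0,0.4,0,0,0,0],[0,0,0.4,0,0,0,0]]'; python3 -m jog '[[0,0,0.4,0,0,0,0],[0,0,0.4,0,0,0,0]]'
```

```text
time_s: 9.17
tcp_pos: [527.1, -108.2, 35.1]
ee_rot: [0.675, 0.738, -0.0, 0.0]
wrist_force: [-0.5, 0.4, 3.3]
opening: 0.1
time_s: 9.33
tcp_pos: [527.2, -108.2, 35.0]
ee_rot: [0.675, 0.738, -0.0, 0.0]
wrist_force: [-4.0, 1.4, 11.7]
opening: 0.0
```

Level as well (11.7 N). Next I lift well clear, back away and check from above.

```bash
python3 -m jog '[[0,0,-8,0,0,0,0],[0,0,-25,0,0,0,0],[0,0,-50,0,0,0,0],[0,0,-80,0,0,0,0],[0,0,-110,0,0,0,0],[-30,0,-140,0,0,0,0],[-65,0,-150,0,0,0,0],[-105,0,-150,0,0,0,0],[-145,0,-150,0,0,0,0],[-180,0,-150,0,0,0,0]]'; python3 -m jog '[[-20,0,0,0,0,0,0],[-50,0,0,0,0,0,0],[-80,0,0,0,0,0,0],[-100,0,0,0,0,0,0],[-100,0,0,0,0,0,0],[-100,0,0,0,0,0,0]]'
python3 - <<'E'
from station import viewer
import cv2,numpy as np
p,d=viewer.grab_frame("top")
m=viewer.camera_model("top");K,R,t=m['mtx'],m['R'],m['t']
v,u=np.mgrid[0:384,0:512]
W=(np.stack([(u-K[0,2])/K[0,0]*d,(v-K[1,2])/K[1,1]*d,d],-1)-t)@R
W0=np.load("W.npy")
for n,x,y in (("big",607.2,-101.6),("round",520,-29),("bar",527.3,-108.8),("small",600,-21.8),("wood",563.7,-65.3)):
    f=lambda W:np.median(W[np.hypot(W[...,0]-x,W[...,1]-y)<10][:,2]).round(2)
    print(n,f(W0),f(W))
q=p.copy();cv2.imwrite("pics/end.png",np.hstack([cv2.resize(p[145:240,195:290],(400,400)),cv2.resize(p[80:280,100:400],(400,400))])[:,:,::-1])
p0=np.load("top0.npz")['p']
dd=np.abs(p.astype(int)-p0).max(2)
for n,(a,b,c,e) in {"tape":(110,155,288,330),"baren":(205,250,304,350),"sand":(140,166,150,182)}.items(): print(n,(dd[a:b,c:e]>40).sum())
E
```

```text
time_s: 10.17
tcp_pos: [542.8, -290.4, 185.4]
ee_rot: [0.675, 0.738, -0.0, 0.001]
wrist_force: [0.4, -0.0, -0.6]
opening: -0.0
time_s: 10.67
tcp_pos: [551.6, -388.0, 184.3]
ee_rot: [0.675, 0.737, 0.0, -0.0]
wrist_force: [0.2, 1.5, -0.2]
opening: 0.0
big 33.84 24.15
round 35.4 23.55
bar 35.88 24.18
small 35.71 36.43
wood 23.97 23.44
tape 0
baren 18
sand 0
```

View pics/end.png

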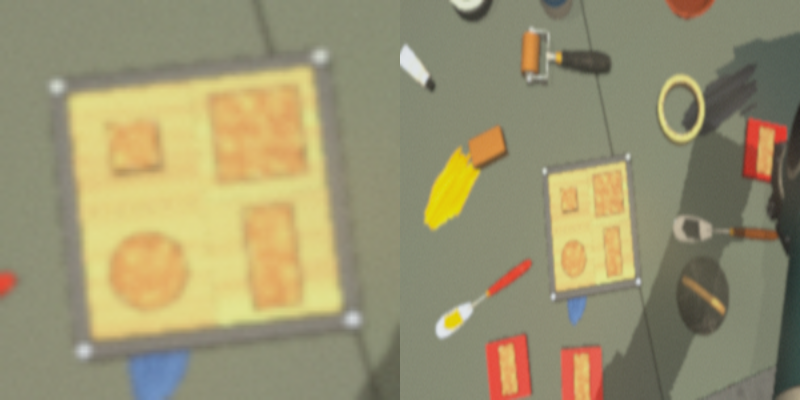

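The three blocks lie flush in their cells and the small square, at about (135,147) in the left half, still stands up. The baren, cork block and tape are where they were; the few changed pixels on the baren are the arm's shadow.

```bash
python3 -c "
from station import r
print(r.finish_job())"
```

```text
the job is handed in; nothing more can be done
None
```

I pressed the large square, then the round, then the long narrow block level with the shut fingertips, and handed the job in at about 10.7 s of the 38 s. The hand-in gives no verdict, so what follows is from my own checks.

- **Pressing:** I stopped each block when it met its bed at a fingertip height of 24 mm. The force readings at that point were 12 to 15 N upwards, well under the 40 N limit.
- **Heights afterwards (top camera):** the large square is at 24.2 mm, the round at 23.6 mm and the long bar at 24.2 mm, against about 23.4 to 24 mm for the wood.
- **Small square:** it read 36.4 mm against 35.7 mm before. I never touched it, and the wood reading shifted by a similar amount, so I take this as measurement noise.
- **Bench items:** the baren, sanding block and tape look unmoved in the before and after pictures. The tape and sanding block showed no changed pixels. The baren showed 18, which I put down to the arm's shadow.
- **Disagreement:** no check failed. The wrist force stayed near zero while the blocks slid, where about 2.5 N was expected. The pictures and final heights still show that they moved.

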